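# Show the amber filter to the inspection camera over the light pad

### The job

Slide the glowing white light pad flat across the bench, without lifting it, fully home between the guides and against the stop of the camera stand, and let go of it. Then draw the amber filter out of the rack and hold it up in front of the small camera on the stand, square to the line of sight with the pane's centre on it, 100 mm from the lens. Finish holding it still there; do not touch the camera, and leave the other filters in their slots and the other things in place.

Things in the scene. Friction and masses are not known exactly. Their poses are not given: they have to be found in the camera images.
- camera_stand: Fixed stand with a camera. Origin on the bench; own x from its front (light pad side, towards the robot) to its rear, z up. Grey foot 130 mm wide at x -15 to 105 mm with a round post at x 70 mm, 295 mm high; a tongue 64 mm wide, 10 mm high runs forward to an aluminium cross bar, 92 mm wide, 15 mm high, whose front face at x -219 mm is the pad's stop.
- camera: The camera with its clamp, fixed to the post: black lens barrel 34 mm across and 40 mm long, light grey housing 44 mm square behind it, looking over the tongue to the front and 40 degrees down. Frame same as the stand's. Not to be touched.
- lens_front (a point): Centre of the lens's front face: 205 mm above the bench, at x -30 mm, y 0 of the stand. Its x axis is the line of sight, pointing back into the camera (which looks along -x of this point, to the stand's front and 40 degrees below level); its y is the stand's y.
- view_point (a point): Point in the air on the line of sight, 100 mm in front of the lens (141 mm above the bench, x -106.6 mm of the stand), where the centre of the amber pane has to be. Axes as lens_front: the filter is square to the lens when its own x lies along this x, either way round.
- pad_home (a point): Where the light pad's origin is when fully home: on the bench at x -274.5 mm, y 0 of the stand; axes as the stand's, the pad's long side along x. Its rear end then meets the stop. Aluminium guides, 15 mm high, 65 mm apart, flank it from the stop 22 mm forward, then splay out as a lead-in about 75 mm wide, ending 37 mm forward of the stop.
- light_pad: Loose flat light pad, glowing white top in a light grey frame: 110 mm long (its x), 60 mm wide (its y), 18 mm high, on small rubber feet, 0.18 to 0.35 kg. Origin at the centre of its underside, z up; starts with its x within 0.4 rad of world x. Can be pinched across its 60 mm width near its middle and slid; at home the guides leave its middle free.
- filter_rack: Fixed white rack, 186 mm long (its x), 74 mm wide (its y), 8 mm floor, side walls up to 39 mm. Three slots at x -66, 0 and 66 mm, each 11 mm wide along x, between comb teeth up to 37 mm high; a filter stands upright in each. Origin at the centre of the underside, z up.
- amber_filter: Loose framed filter with amber orange pane and tab, 40 to 85 g. Black frame 50 mm wide (its y), 50 high (z), 8 thick (x); on top in the middle a tab 22 mm wide, 9 thick, 50 to 80 mm above the filter's underside, to be pinched across its 9 mm (along x). Origin at the centre of the underside, which in the rack is 8 mm above the bench. Which slot it is in varies.
- amber_pane (a point): Centre of the amber pane, 25 mm above the amber filter's underside; axes as the filter's.
- green_filter: The same filter with a green pane and tab, in another slot. Stays there.
- blue_filter: The same filter with a blue pane and tab, in another slot. Stays there.
- cleaner_jar: Bystander: white jar with a blue cap, 62 mm across, 90 mm high; origin at the centre of its underside.
- timer: Bystander: white bench timer, 66x66x20 mm; origin at the centre of its underside.
- forceps: Bystander: black forceps lying flat, 14x137x9 mm, along its y; origin at the centre of its underside.
Mind the look-alikes: they are no part of the job. Leave any pink or yellow look-alike of the amber_filter alone.

How it is judged (in metres and radians):
On the way, in this order (a step that is already met when the one before it is completed fails the run):
1. the light pad lies fully home between the guides and is let go (x of light_pad in the frame of pad_home above -0.006 m and horizontal distance between light_pad and pad_home below 0.007 m and angle between the x axis of light_pad and the x axis of camera_stand, either way round below 0.08 rad and contact force between each of the fingers, the arm and light_pad below 0.1 N and linear speed of light_pad below 0.01 m/s), for 0.3 s.
2. the amber filter is drawn up clear of the rack (height (world z) of amber_filter above 0.045 m and contact force between the fingers and amber_filter above 1 N), for 0.1 s.
At the end, for the whole second after the job is handed in: The fingers hold the amber filter still, free in the air: pane centre within 15 mm of the point 100 mm before the lens, face within 8.6 degrees of square to the line of sight; light pad flat within 7 mm and 0.08 rad of home; green and blue filters still in their slots (moved under 10 mm) (distance between amber_pane and view_point below 0.015 m and angle between the x axis of amber_filter and the x axis of view_point, either way round below 0.15 rad and linear speed of amber_filter below 0.02 m/s and angular speed of amber_filter below 0.2 rad/s and contact force between the fingers and amber_filter above 1 N and contact force between camera_stand and amber_filter below 0.1 N and horizontal distance between light_pad and pad_home below 0.007 m and angle between the x axis of light_pad and the x axis of camera_stand, either way round below 0.08 rad and height (world z) of light_pad below 0.005 m and distance of each of green_filter, blue_filter from where it was at the start of the episode below 0.01 m); the arm keeps its last pose, push and grip.
It fails at once if the light pad is lifted off the bench by more than 12 mm (it is to be slid) (height (world z) of light_pad above 0.012 m).
It fails at once if the camera is touched (contact force between any of the arm, the fingers, amber_filter and camera above 0.5 N).
It fails at once if the green or blue filter is pulled up or pushed out of its slot (distance of any of green_filter, blue_filter from where it was at the start of the episode above 0.02 m).
It fails at once if a bystander (jar, timer, forceps) is pushed more than 30 mm (distance of any of cleaner_jar, timer, forceps from where it was at the start of the episode above 0.03 m).
It also fails if it takes over 72 s, if anything falls off the work surface, if the arm or the gripper's body presses on something with over 40 N, if the wrist force passes 120 N, or if a joint passes its speed limit or range.

### The arm

A 6-joint arm with a two-finger parallel gripper is mounted at the origin on a cart in front of the work surface, level with it; the furniture and walls round the work are solid. World frame = base frame: x ahead of the robot, y to its left, z up, the work surface at z = 0. Lengths are in mm, angles in rad, forces in N, time in s.
With the tool pointing down it reaches from about 350 to 875 mm from the base axis. Payload 4.2 kg.
Tool frame: the origin (TCP) lies at the very end of the fingers, on their centre line; the grasp point (between the pads) lies 19 mm behind it; z points along the fingers, y is the line along which they close (so a half turn about z gives the same grasp; the last joint's range is limited). The gripper opens to 85 mm and grips with 20 to 120 N. Pads are 22 mm wide; open, the fingers measure 114 mm over their backs; the gripper's body (76 mm by 85 mm) begins 54 mm behind the grasp point. The pads swing forward as they close: fully open they stand 13 mm farther back than shut.
Start: joints at [-1.073, 0.385, 0.008, 0, -1.194, -0.259], TCP at [147.853, -607.239, 231.312] pointing down, gripper open.
Joint ranges: [-3.14, 3.14], [-1.21, 2.06], [-1.07, 1.41], [-3.16, 2.05], [-2.99, -0.16], [-3.1, 3.1]. Speed limits (rad/s): [2.79, 2.79, 3.14, 3.14, 3.14, 3.14].

### API

Orientations are given as a unit quaternion [x, y, z, w].
In Python, from bench import read_state, get_image, camera_model, job_done gives the robot as it stands.
- The arm moves only by the shell command python3 -m handwheel 'ROWS'. ROWS is JSON, a list of rows, each a list of 7 numbers: the shift along the tool's x, y, z in m, then the turn, a rotation vector about the tool's x, y, z in rad, then the gripper's target within -1 to 1 (fully open at 1, half-way at 0, shut at -1). In form: [[dx, dy, dz, wx, wy, wz, jaw], ...]. A call has 1 to 10 rows; each row is the pose to reach, as a shift and turn from the pose commanded when the call began, along the tool's axes at that moment; what a row does not reach only later rows make up. A row lasts 1/8 s, in which the tool goes at most 62.5 mm and 10.7 degrees, less where a joint would pass 70% of its speed; a pose out of reach is approached as far as the arm can. A call with a gripper value outside its range is refused whole. The fingers move at their own pace and stop on an object; the grip force is fixed at half the most. Time passes only in rows, so rows that repeat a pose let the fingers close. It gives the time, the measured TCP pose, the force, the opening and the grip force at its end, in the units of the state.
- read_state(): the state, without advancing time (a new reading comes with each control period).
- get_image(name): name is "side" or "top"; returns (picture, depth): 480x640x3 uint8, blue, green, red; 480x640 float32, mm along the optical axis (not along the pixel's ray), 0 where there is no reading.
- camera_model(name): a dict with "K" (3x3 intrinsics, pixels), "dist" ([k1, k2, p1, p2, k3] as OpenCV has them; the pictures are not rectified), "rvec" (rotation vector, rad) and "tvec" (3), from world to camera coordinates, as OpenCV has them. Camera axes: x right, y down, z forward; pixel columns grow to the right and rows downward; lengths in mm; the calibration is good to about 2 mm. A picture is of the moment at which its call begins. camera_model takes no time and is no camera call.
- job_done(): hands the job in; it is judged then, once.
The state is a dict: "clock": time; "joints": joint angles; "joint_vel": joint speeds; "joint_efforts": joint torques, N m; "position": TCP position; "ee_rot": TCP orientation; "contact_force": force on the tool from outside, world axes, zero at the start; "wrist_torque": the same for the moment, N m; "gripper_width": finger opening in mm; "grasp_force": force on a finger pad.
Only numpy, scipy, OpenCV 4.12 (cv2) and the standard library are available. Lean on these libraries where they do the work, as an engineer would, in place of code of your own. Each camera call takes 0.05 s, during which the arm holds its last target. There are 200 camera calls.

## Working session

There is one attempt and no reset: what is moved stays moved. The work goes in short steps, Python scripts to look and compute and a shell command to move; the robot and the scene stay as the last step left them, time stands still between calls to the robot, and variables do not carry over. Pictures are saved under pics/ and viewed, at most 10 in all, crops included, and the job is handed in when it is done.

```bash
mkdir -p pics; ls; cat > h.py <<'E'
import numpy as np, cv2
from bench import *
from scipy.spatial.transform import Rotation as R
def cam(n):
    m=camera_model(n); return np.array(m["K"],float),np.array(m["dist"],float),cv2.Rodrigues(np.array(m["rvec"],float))[0],np.array(m["tvec"],float).ravel()
def ray(n,p):
    K,d,Rm,t=cam(n); u=cv2.undistortPoints(np.array([[p]],float),K,d).ravel()
    return -Rm.T@t, Rm.T@np.array([u[0],u[1],1.])
def onz(n,p,z):
    c,r=ray(n,p); return c+r*(z-c[2])/r[2]
def dep(n,p,D):
    c,r=ray(n,p); x,y=map(int,map(round,p)); w=D[y-1:y+2,x-1:x+2]; return c+r*np.median(w[w>0])
def two(p,q):
    a,r=ray('top',p); b,s=ray('side',q)
    k=np.linalg.lstsq(np.c_[r,-s],b-a,rcond=None)[0]; P,Q=a+k[0]*r,b+k[1]*s
    return (P+Q)/2,np.linalg.norm(P-Q)
def px(n,X):
    K,d,Rm,t=cam(n); return cv2.projectPoints(np.array(X,float).reshape(-1,1,3),Rm,t,K,d)[0].reshape(-1,2)
E
python3 - <<'E'
from h import *
for n in('top','side'):
    i,d=get_image(n); cv2.imwrite(f'pics/{n}0.png',i); np.save(f'{n}0.npy',d)
    K,_,Rm,t=cam(n); print(n,K[0,0],-Rm.T@t,Rm[2])
print(read_state())
E
```

```text
pics
top 608.6009983503153 [  30.60044908  132.49853888 1797.0248807 ] [ 0.28475177 -0.07851587 -0.95538039]
side 609.2379618634355 [ -110.46884641 -1183.26128674   715.420684  ] [ 0.44592443  0.80322368 -0.39494698]
{'clock': 0.1, 'joints': array([-1.07342816e+00,  3.85485664e-01,  6.76689940e-03, -3.99536707e-04,
       -1.19401172e+00, -2.58611656e-01]), 'joint_vel': array([-0.00159664, -0.00024463,  0.00372356,  0.00277164,  0.00034084,
        0.00056384]), 'joint_efforts': array([-7.71407449e-04, -3.93318844e+01,  1.88930833e+01,  4.19794813e+00,
       -2.53565406e-03, -1.35335092e-06]), 'position': array([ 147.70133666, -606.76333384,  230.33434099]), 'ee_rot': array([-1.19021697e-01,  9.92891165e-01,  9.67339321e-04, -1.84327558e-04]), 'contact_force': array([ 0.24061977, -0.2294402 , -0.38002539]), 'wrist_torque': array([ 0.01091008, -0.00658456, -0.06647627]), 'grasp_force': 0.0, 'gripper_width': 85.5988698643931}
```

View pics/top0.png

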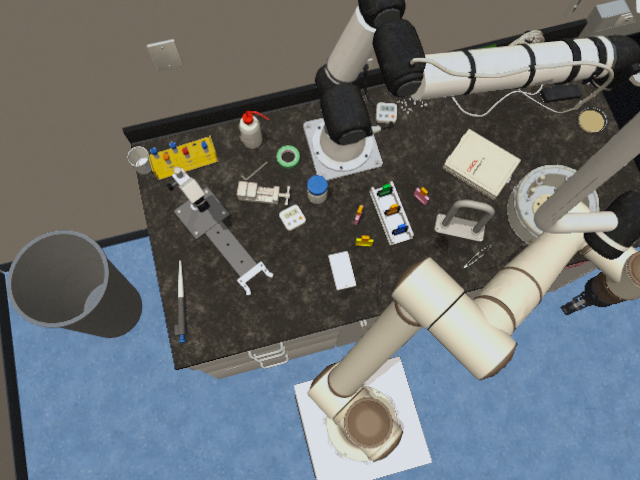

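View pics/side0.png

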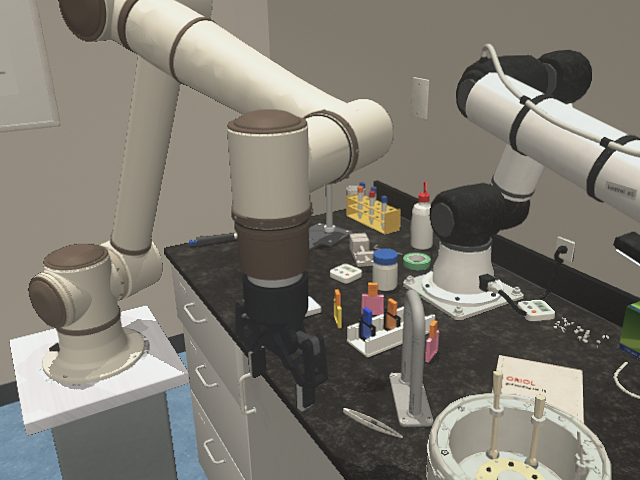

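The top view shows the pad at (342,270), the rack with green (385,189), orange (392,210) and blue (401,230), the stand's bar at (256,277), and its camera near (185,183). Candidates for the amber filter:
- orange in the rack (392,210)
- orange/pink at (359,213)
- yellow (364,241)
- pink (421,195)

The one in the rack's middle slot matches the description. I'll check it in a close crop.

```bash
python3 - <<'E'
import cv2,numpy as np
t=cv2.imread('pics/top0.png'); s=cv2.imread('pics/side0.png')
z=lambda i,x,y,w,h,k:cv2.resize(i[y:y+h,x:x+w],None,fx=k,fy=k,interpolation=cv2.INTER_CUBIC)
cv2.imwrite('pics/c1.png',np.hstack([z(t,325,175,110,120,5)]))
cv2.imwrite('pics/c2.png',z(t,155,160,125,140,4.2))
cv2.imwrite('pics/c3.png',z(s,320,270,130,100,6))
E
```

```text
(no output)
```

View pics/c1.png

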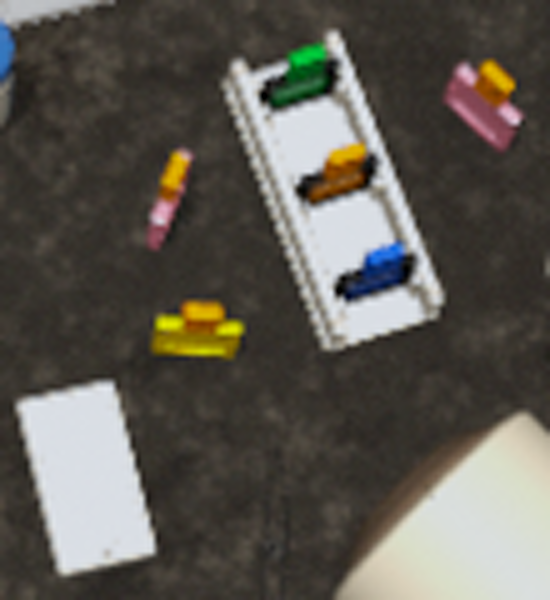

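View pics/c2.png

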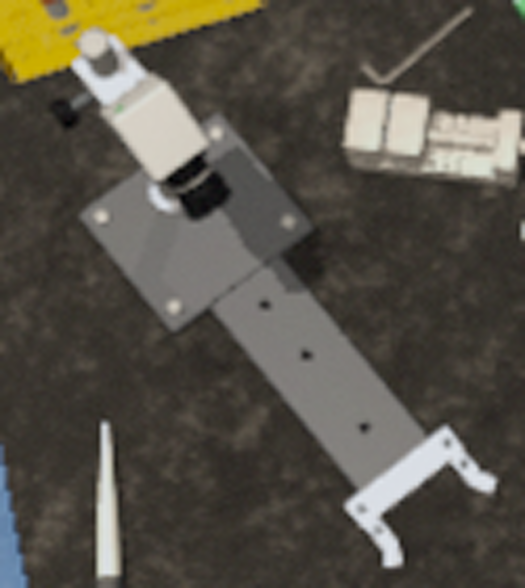

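View pics/c3.png

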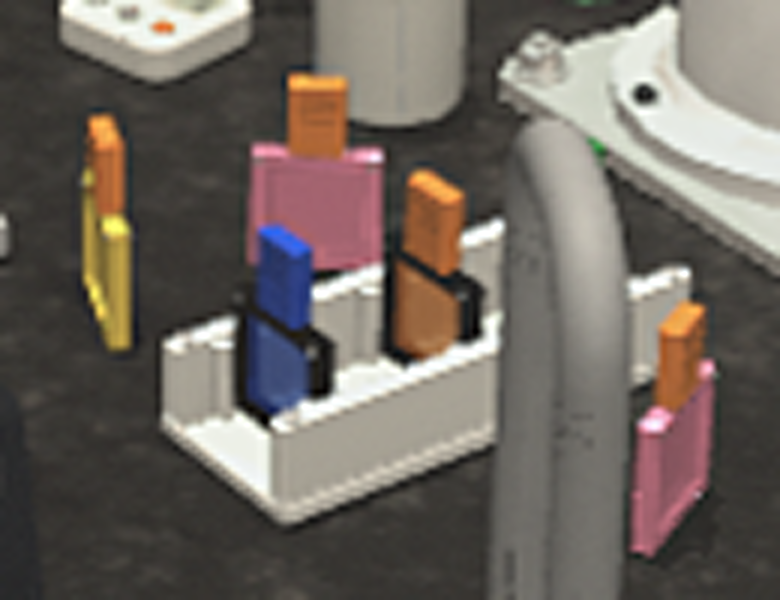

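The crops confirm that the amber filter, with its black frame, is in the middle slot. The pink and yellow decoys stand outside the rack. Crop positions: pad corners in c1 are (17,402), (113,381), (156,550) and (60,575). In c2 the foot corners are (175,332), (313,230), (215,113) and (80,215), and the bar's rear edge runs from (345,507) to (447,427).

```bash
cat > m.py <<'E'
from h import *
from scipy.optimize import least_squares
np.set_printoptions(precision=1,suppress=True)
D=np.load('top0.npy'); S=np.load('side0.npy')
c1=lambda x,y:(325+x/5-.4,175+y/5-.4); c2=lambda x,y:(155+x/4.2-.4,160+y/4.2-.4); c3=lambda x,y:(320+x/6-.4,270+y/6-.4)
def fit(obj,pix,x0,free=None):
    obj=np.array(obj,float); pix=np.array(pix)
    def W(p,o=obj): c,s=np.cos(p[2]),np.sin(p[2]); return np.c_[p[0]+c*o[:,0]-s*o[:,1],p[1]+s*o[:,0]+c*o[:,1],o[:,2]]
    f=lambda p:(px('top',W([p[0],p[1],p[2]/100]))-pix).ravel()
    r=least_squares(f,[x0[0],x0[1],x0[2]*100],loss='soft_l1'); p=r.x.copy(); p[2]/=100; return p,f(r.x).reshape(-1,2)
E
python3 - <<'E'
from m import *
pc=[c1(17,402),c1(113,381),c1(156,550),c1(60,575)]
print('pad depth pt',dep('top',c1(86,478),D),'bench',dep('top',c1(250,480),D))
p,e=fit([[55,30,18],[55,-30,18],[-55,-30,18],[-55,30,18]],pc,[400,50,0]); print('pad',p,p[2].round(3),'\n',e)
print('foot',dep('top',c2(150,220),D),'tongue',dep('top',c2(330,390),D),'bar',dep('top',c2(400,478),D))
hf=dep('top',c2(150,220),D)[2]
o=[[-15,65,8],[-15,-65,8],[105,-65,8],[105,65,8],[-204,32,10],[-204,-32,10],[-204,46,15],[-204,-46,15]]
q=[c2(175,332),c2(313,230),c2(215,113),c2(80,215),c2(360,494),c2(428,440),c2(345,507),c2(447,427)]
p,e=fit(o,q,[500,400,.7]); print('stand',p,p[2].round(3),'\n',e)
# rack: floor-end/wall-top corners
q=[c1(237,62),c1(333,35),c1(440,305),c1(332,348)]
p,e=fit([[93,37,39],[93,-37,39],[-93,-37,39],[-93,37,39]],q,[550,-100,0]); print('rack',p,p[2].round(3),'\n',e)
print('tab two-view',two(c1(349,152),c3(435,182)))
print('tab depth',dep('side',c3(430,225),S),dep('top',c1(348,153),D))
E
```

```text
pad depth pt [431.9 -62.3  13.6] bench [ 408.3 -159.7   -0.5]
pad [431.9 -62.3  -0. ] -0.031 
 [[-0.1 -0.2]
 [-0.1 -0.3]
 [ 0.3  0.5]
 [-0.1 -0. ]]
foot [734.8 341.8   4.9] tongue [572.2 241.8   7.3] bar [494.5 207.6  10.2]
stand [686.  292.2   0.4] 0.428 
 [[-1.4 -0.1]
 [-0.3 -1.3]
 [ 0.  -1.2]
 [-1.6 -0.8]
 [ 0.6  1. ]
 [ 1.3  0.7]
 [ 0.3  0.4]
 [ 0.3  0.5]]
rack [ 564.2 -256.     0. ] 0.047 
 [[-2.   1.1]
 [ 1.4 -0.3]
 [ 0.8  0.3]
 [-0.7 -1.2]]
tab two-view (array([ 569.3, -260.9,   87.7]), np.float64(4.1233365978881045))
tab depth [ 565.4 -267.3   75.4] [ 568.1 -260.1   83.9]
```

```bash
cat > go.py <<'E'
# usage: go.py x y z yaw_of_tool_y [tilt] : tool-frame shift/turn; tool z down tilted by 'tilt' about tool y axis towards heading yaw-90deg
import sys
from h import *
a=list(map(float,sys.argv[1:])); tilt=a[4] if len(a)>4 else 0
y=np.array([np.cos(a[3]),np.sin(a[3]),0]); z=np.array([0,0,-1.]); x=np.cross(y,z)
T=R.from_matrix(np.c_[x,y,z])*R.from_euler('y',tilt)
s=read_state(); R0=R.from_quat(s['ee_rot'])
print('shift',(R0.inv().apply(np.array(a[:3])-s['position'])/1000).round(4),'turn',(R0.inv()*T).as_rotvec().round(3),'pos',s['position'].round(1),'toolz',R0.as_matrix()[:,2].round(3),'tooly',R0.as_matrix()[:,1].round(3),'w',s['gripper_width'],'clk',s['clock'],'F',s['contact_force'].round(1),'j',s['joints'].round(2))
E
python3 - <<'E'
from m import *
q=np.array([c2(175,332),c2(313,230),c2(215,113),c2(80,215),c2(360,494),c2(428,440),c2(345,507),c2(447,427)])
def f(p):
    b,h=p[3],p[4]
    o=np.array([[-15,65,h],[-15,-65,h],[105,-65,h],[105,65,h],[b,32,10],[b,-32,10],[b,46,15],[b,-46,15]])
    c,s=np.cos(p[2]/100),np.sin(p[2]/100)
    W=np.c_[p[0]+c*o[:,0]-s*o[:,1],p[1]+s*o[:,0]+c*o[:,1],o[:,2]]
    return np.r_[(px('top',W)-q).ravel(),(h-10)/5]
r=least_squares(f,[686,292,43,-204,8]); print(r.x,r.fun)
b=r.x
c,s=np.cos(b[2]/100),np.sin(b[2]/100)
for X in(-274.5,-219):print(X,b[0]+c*X,b[1]+s*X, (px('top',[[b[0]+c*X,b[1]+s*X,15]])-[155,160])*4.2)
E
python3 go.py 430 -62 120 1.54
```

```text
[ 682.1  290.4   42.7 -196.9    9. ] [-0.6  0.8  0.5 -0.4  0.8 -0.4 -0.9  0.1  0.1  0.3  0.7  0.  -0.3 -0.3
 -0.3 -0.2 -0.2]
-274.5 432.31783574668407 176.6103611727143 [[460.2 546.4]]
-219 482.8243967953603 199.6176924181312 [[412.2 487.4]]
shift [-0.4031  0.4624  0.1112] turn [ 0.002 -0.     0.269] pos [ 147.7 -606.8  230.3] toolz [-0.001  0.002 -1.   ] tooly [-0.236  0.972  0.002] w 85.5988698643931 clk 0.1 F [ 0.2 -0.2 -0.4] j [-1.07  0.39  0.01 -0.   -1.19 -0.26]
```

```bash
python3 -m handwheel '[[-0.04,0.046,0,0,0,0.03,1],[-0.081,0.092,0,0,0,0.06,1],[-0.121,0.139,0,0,0,0.09,1],[-0.161,0.185,0,0,0,0.12,1],[-0.202,0.231,0,0,0,0.15,1],[-0.242,0.277,0,0,0,0.18,1],[-0.282,0.324,0.02,0,0,0.21,1],[-0.322,0.37,0.04,0,0,0.24,1],[-0.363,0.416,0.07,0,0,0.269,1],[-0.403,0.462,0.1,0,0,0.269,1]]' ; python3 -m handwheel '[[0,0,0,0,0,0,1],[0,0,0,0,0,0,1]]'; python3 - <<'E'
from h import *
for n in('top','side'):
    i,d=get_image(n); cv2.imwrite(f'pics/{n}1.png',i); np.save(f'{n}1.npy',d)
E
python3 go.py 430 -62 2 1.54
```

```text
clock: 1.35
position: [424.3, -73.5, 137.6]
ee_rot: [0.015, 1.0, 0.0, 0.001]
contact_force: [0.8, -0.3, 0.4]
gripper_width: 85.6
grasp_force: 0.0
clock: 1.6
position: [423.5, -75.3, 137.9]
ee_rot: [0.015, 1.0, -0.0, -0.001]
contact_force: [-0.5, -0.7, 0.5]
gripper_width: 85.8
grasp_force: 0.0
shift [-0.0059  0.0143  0.1365] turn [ 0.     0.001 -0.001] pos [423.5 -76.1 138.5] toolz [ 0.001  0.    -1.   ] tooly [0.032 1.    0.   ] w 85.65879735589348 clk 1.7 F [ 0.7 -0.5 -1.2] j [ 0.2   0.15 -0.58  0.   -0.84 -1.81]
```

View pics/side1.png

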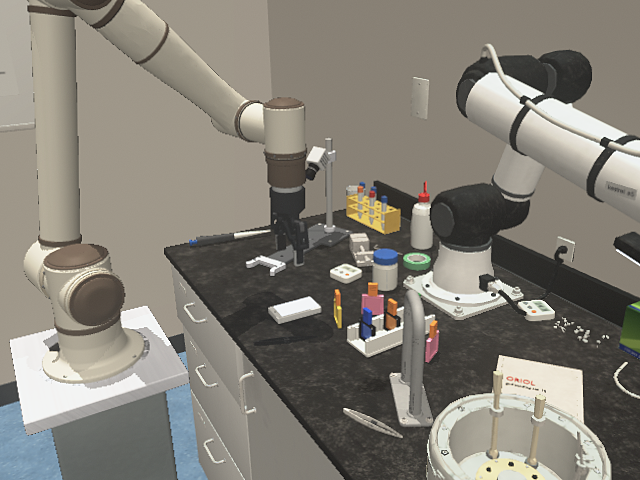

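```bash
python3 - <<'E'
from m import *
print(px('side',[[423.5,-76,138]]))
for a in(( 55,30),(55,-30),(-55,-30),(-55,30)):
    c,s=np.cos(-.031),np.sin(-.031); X=[431.9+c*a[0]-s*a[1],-62.3+s*a[0]+c*a[1]]
    print(px('side',[X+[18],X+[0]]).ravel())
c,s=np.cos(.427),np.sin(.427)
G=[[682.1+c*u-s*v,290.4+s*u+c*v,15] for u,v in((-219,46),(-219,-46),(-204,-46),(-256,40),(-256,-40))]
print('stand side',px('side',G),'lens',px('side',[[682.1-30*c,290.4-30*s,205]]))
i=cv2.imread('pics/side1.png'); cv2.imwrite('pics/s1c.png',cv2.resize(i[240:330,235:345],None,fx=6,fy=6,interpolation=cv2.INTER_CUBIC))
E
```

```text
[[289.5 262.3]]
[307.4 295.2 307.6 301.7]
[318.9 305.9 319.1 312.6]
[275.5 317.7 275.9 324.7]
[265.1 306.3 265.5 313. ]
stand side [[252.3 257.5]
 [278.  265.6]
 [281.6 263.6]
 [244.7 262.8]
 [267.2 270. ]] lens [[305.4 176.7]]
```

View pics/s1c.png

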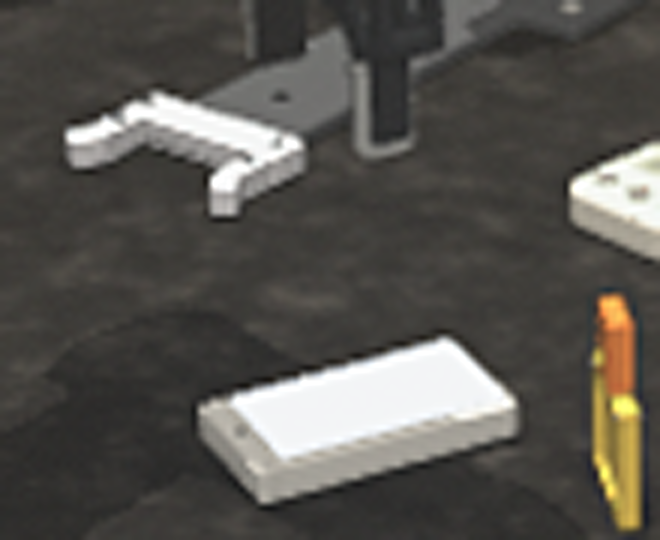

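```bash
python3 -m handwheel '[[-0.002,0.013,0.04,0,0,0,1],[-0.002,0.013,0.09,0,0,0,1],[-0.002,0.013,0.115,0,0,0,1],[-0.002,0.013,0.125,0,0,0,1],[-0.002,0.013,0.13,0,0,0,1],[-0.002,0.013,0.133,0,0,0,1],[-0.002,0.013,0.133,0,0,0,1]]';python3 -m handwheel '[[0,0,0,0,0,0,0.5],[0,0,0,0,0,0,0],[0,0,0,0,0,0,0],[0,0,0,0,0,0,0],[0,0,0,0,0,0,0],[0,0,0,0,0,0,0]]'; python3 go.py 426 -63 5 1.54
```

```text
clock: 2.58
position: [426.6, -62.4, 5.7]
ee_rot: [0.015, 1.0, 0.0, 0.001]
contact_force: [0.8, -0.1, 0.1]
gripper_width: 85.4
grasp_force: 0.0
clock: 3.32
position: [426.4, -62.4, 6.1]
ee_rot: [0.015, 1.0, 0.0, 0.0]
contact_force: [-1.4, -0.6, 8.5]
gripper_width: 57.8
grasp_force: 62.5
shift [ 0.0004 -0.0006  0.0011] turn [0.    0.001 0.001] pos [426.4 -62.4   6.1] toolz [ 0.001  0.    -1.   ] tooly [0.03 1.   0.  ] w 57.77266287961515 clk 3.325 F [-1.4 -0.6  8.5] j [ 0.23  0.39 -0.73  0.   -0.45 -1.84]
```

```bash
python3 -m handwheel '[[0.006,0.02,0,0,0,-0.04,0],[0.012,0.042,0,0,0,-0.09,0],[0.018,0.063,0,0,0,-0.14,0],[0.024,0.084,0,0,0,-0.19,0],[0.031,0.105,0,0,0,-0.24,0],[0.037,0.126,0,0,0,-0.29,0],[0.043,0.147,0,0,0,-0.34,0],[0.049,0.168,0,0,0,-0.38,0],[0.055,0.19,0,0,0,-0.42,0],[0.06,0.208,0,0,0,-0.457,0]]';python3 -m handwheel '[[0,0,0,0,0,0,0],[0,0,0,0,0,0,0]]'; python3 - <<'E'
from h import *
for n in('top','side'):
    i,d=get_image(n); cv2.imwrite(f'pics/{n}2.png',i); np.save(f'{n}2.npy',d)
t=cv2.imread('pics/top2.png')[230:330,225:325]; s=cv2.imread('pics/side2.png')[230:330,190:300]
cv2.imwrite('pics/c4.png',np.hstack([cv2.resize(t,(380,400),interpolation=2),cv2.resize(s,(418,400),interpolation=2)]))
E
python3 go.py 372 147.5 6 1.998
```

```text
clock: 4.58
position: [372.3, 147.3, 6.1]
ee_rot: [-0.213, 0.977, -0.0, -0.0]
contact_force: [1.4, -6.4, 11.1]
gripper_width: 58.2
grasp_force: 63.5
clock: 4.82
position: [373.0, 148.7, 6.1]
ee_rot: [-0.213, 0.977, 0.001, 0.001]
contact_force: [-3.9, 3.7, 8.3]
gripper_width: 57.9
grasp_force: 63.9
shift [ 0.0015 -0.0006  0.0001] turn [0.001 0.003 0.001] pos [373.1 148.6   6.1] toolz [ 0.002  0.002 -1.   ] tooly [-0.415  0.91   0.001] w 58.11185812027232 clk 4.925 F [-3.7  3.1  8.4] j [ 0.79  0.36 -0.8  -0.   -0.41 -1.93]
```

View pics/c4.png

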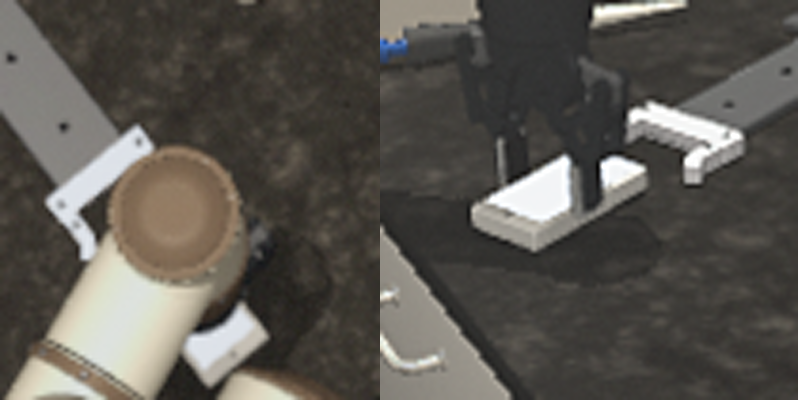

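The crop shows the pad held with its front corners at (208,385) and (268,338) in the top part. In the side part, the pad's right edge runs (534,237) to (648,172), and the bar runs (645,103) to (743,138). Next I'll work out where the pad sits relative to the bar in each view.

```bash
python3 - <<'E'
from m import *
t=lambda x,y,z:onz('top',(225+x/3.8-.4,230+y/4-.4),z)[:2]
s=lambda x,y,z:onz('side',(190+(x-380)/3.8-.4,230+y/4-.4),z)[:2]
ang=lambda a,b:np.arctan2(*(b-a)[::-1])
# bar direction: left(y+46)->right(y-46)
for nm,bl,br,pts in(('top',t(47,200,15),t(138,127,15),[t(208,385,18),t(268,338,18)]),('side',s(645,103,15),s(743,138,15),[s(472,208,18),s(534,237,18),s(648,172,18)])):
    c=(bl+br)/2; th=ang(br,bl)-np.pi/2
    print(nm,'bar rear c',c,'len',np.linalg.norm(bl-br),'yaw',th)
    for yaw in(th,.427):
        e=np.array([np.cos(yaw),np.sin(yaw)]);n=np.array([-e[1],e[0]])
        print('  rel pts',[((p-c)@e,(p-c)@n) for p in pts])
    if len(pts)>2: print('pad yaw',ang(pts[1],pts[2]),'front edge yaw',ang(pts[1],pts[0])-np.pi/2)
E
```

```text
top bar rear c [502.9 207.7] len 89.97495947594793 yaw 0.41624303476410285
  rel pts [(np.float64(-189.24366588277692), np.float64(31.206108757805733)), (np.float64(-191.0659767268422), np.float64(-26.06387070883133))]
  rel pts [(np.float64(-188.89704052501395), np.float64(33.239951586116135)), (np.float64(-191.33528523567398), np.float64(-24.007112335559068))]
side bar rear c [504.1 200.1] len 95.23213280739432 yaw 0.38743492497031107
  rel pts [(np.float64(-188.86753008706194), np.float64(25.23755328799195)), (np.float64(-191.8128544778691), np.float64(-36.70193604486074)), (np.float64(-81.86918777994151), np.float64(-33.58192385185623))]
  rel pts [(np.float64(-187.72145801573245), np.float64(32.68841105956458)), (np.float64(-193.11447863162792), np.float64(-29.086103128878726)), (np.float64(-83.13344203801356), np.float64(-30.317327261014203))]
pad yaw 0.4158055910396954 front edge yaw 0.33991907553546263
```

```bash
python3 -m handwheel '[[-0.005,-0.0015,0,0,0,0,0],[-0.011,-0.0015,0,0,0,0,0],[-0.017,-0.0015,0,0,0,0,0],[-0.023,-0.0015,0,0,0,0,0],[-0.028,-0.0015,0,0,0,0,0],[-0.032,-0.0015,0,0,0,0,0],[-0.036,-0.0015,0,0,0,0,0],[-0.040,-0.0015,0,0,0,0,0],[-0.040,-0.0015,0,0,0,0,0]]'; python3 -m handwheel '[[-0.003,0,0,0,0,0,0],[-0.006,0,0,0,0,0,0],[-0.008,0,0,0,0,0,0],[-0.010,0,0,0,0,0,0],[-0.010,0,0,0,0,0,0]]'; python3 go.py 427 172 6 1.998
```

```text
clock: 6.05
position: [406.7, 159.9, 6.0]
ee_rot: [-0.211, 0.977, -0.002, -0.003]
contact_force: [-7.7, -5.3, 17.4]
gripper_width: 58.0
grasp_force: 65.0
clock: 6.68
position: [415.6, 164.0, 6.1]
ee_rot: [-0.211, 0.977, -0.002, -0.003]
contact_force: [-6.9, -4.3, 17.8]
gripper_width: 58.3
grasp_force: 65.0
shift [-0.0137  0.0026 -0.    ] turn [-0.002 -0.007 -0.001] pos [415.6 164.    6.1] toolz [-0.006 -0.005 -1.   ] tooly [-0.413  0.911 -0.002] w 58.34190306365346 clk 6.675 F [-6.9 -4.3 17.8] j [ 0.74  0.41 -0.68 -0.   -0.49 -1.89]
```

```bash
python3 -m handwheel '[[-0.003,0,0,0,0,0,0],[-0.006,0,0,0,0,0,0],[-0.006,0,0,0,0,0,0]]'; python3 -m handwheel '[[-0.002,0,0,0,0,0,0],[-0.004,0,0,0,0,0,0],[-0.004,0,0,0,0,0,0]]';python3 -m handwheel '[[-0.002,0,0,0,0,0,0],[-0.003,0,0,0,0,0,0],[-0.003,0,0,0,0,0,0]]'
```

```text
clock: 7.05
position: [421.5, 166.8, 6.1]
ee_rot: [-0.211, 0.977, -0.002, -0.003]
contact_force: [-5.9, -4.4, 16.4]
gripper_width: 58.4
grasp_force: 64.8
clock: 7.42
position: [424.9, 168.4, 6.1]
ee_rot: [-0.211, 0.977, -0.002, -0.003]
contact_force: [-7.4, -4.8, 16.3]
gripper_width: 58.5
grasp_force: 64.8
clock: 7.8
position: [427.5, 169.5, 6.1]
ee_rot: [-0.211, 0.977, -0.002, -0.003]
contact_force: [-7.9, -3.4, 16.4]
gripper_width: 57.9
grasp_force: 64.9
```

```bash
for k in 1 ; do python3 -m handwheel '[[-0.002,0,0,0,0,0,0],[-0.002,0,0,0,0,0,0]]'; done; python3 -m handwheel '[[-0.002,0,0,0,0,0,0],[-0.002,0,0,0,0,0,0]]';python3 -m handwheel '[[-0.002,0,0,0,0,0,0],[-0.002,0,0,0,0,0,0]]'
```

```text
clock: 8.05
position: [429.0, 170.2, 6.1]
ee_rot: [-0.211, 0.977, -0.002, -0.004]
contact_force: [-8.0, -4.2, 17.5]
gripper_width: 57.8
grasp_force: 65.0
clock: 8.3
position: [429.1, 170.1, 6.0]
ee_rot: [-0.211, 0.977, -0.002, -0.005]
contact_force: [-14.5, -2.9, 23.2]
gripper_width: 58.2
grasp_force: 65.5
clock: 8.55
position: [429.1, 170.1, 6.0]
ee_rot: [-0.211, 0.977, -0.003, -0.007]
contact_force: [-19.7, -1.1, 27.7]
gripper_width: 58.0
grasp_force: 66.0
```

```bash
python3 -m handwheel '[[0.002,0,0,0,0,0,0],[0.003,0,0,0,0,0,0],[0.003,0,0,0,0,0,1],[0.003,0,0,0,0,0,1],[0.003,0,0,0,0,0,1],[0.003,0,0,0,0,0,1],[0.003,0,0,0,0,0,1]]'; python3 -m handwheel '[[0,0,-0.01,0,0,0,1],[0,0,-0.03,0,0,0,1],[0,0,-0.08,0,0,0,1],[0,0,-0.14,0,0,0,1],[0.01,-0.05,-0.2,0,0,0,1],[0.02,-0.11,-0.2,0,0,0,1],[0.03,-0.17,-0.2,0,0,0,1],[0.03,-0.22,-0.2,0,0,0,1],[0.03,-0.22,-0.2,0,0,0,1]]'; python3 - <<'E'
from h import *
for n in('top','side'):
    i,d=get_image(n); cv2.imwrite(f'pics/{n}3.png',i); np.save(f'{n}3.npy',d)
t=cv2.imread('pics/top3.png')[160:310,155:305]; s=cv2.imread('pics/side3.png')[220:300,210:310]
cv2.imwrite('pics/c5.png',np.hstack([cv2.resize(t,(480,480),interpolation=2),cv2.resize(s,(320,480),interpolation=2)[:,:]]))
E
python3 go.py 568 -260 200 3.14
```

```text
clock: 9.43
position: [433.2, 173.3, 5.0]
ee_rot: [-0.212, 0.977, -0.0, -0.0]
contact_force: [0.4, 0.4, -0.8]
gripper_width: 85.4
grasp_force: 0.0
clock: 10.55
position: [497.4, -42.7, 205.6]
ee_rot: [-0.209, 0.978, -0.0, 0.0]
contact_force: [-0.2, 0.9, -0.2]
gripper_width: 85.7
grasp_force: 0.0
shift [ 0.0256 -0.2298  0.0053] turn [ 0.     0.    -1.144] pos [496.5 -40.1 205.3] toolz [-0.  0. -1.] tooly [-0.412  0.911  0.   ] w 85.11538174260424 clk 10.65 F [-0.4 -0.5  0.9] j [ 0.25  0.19 -0.34 -0.   -1.04 -1.39]
```

View pics/c5.png

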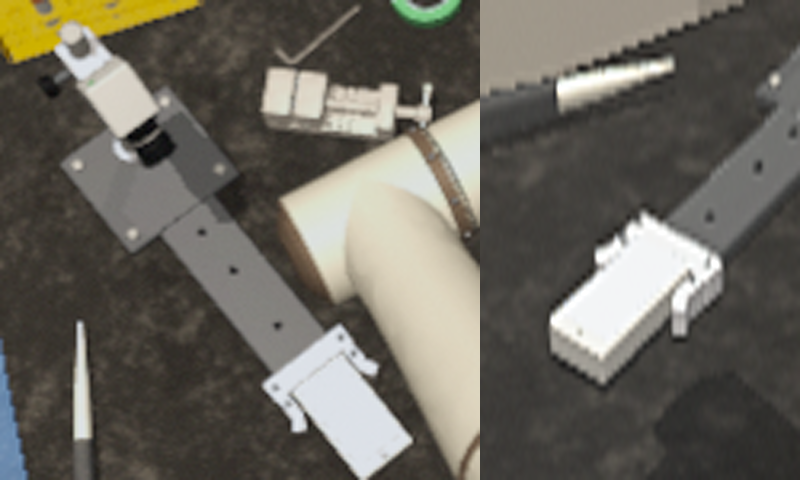

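The picture shows the pad between the guides and flush with the bar, with its corners at (292,392), (340,352), (410,440) and (362,478) in the top part. I'll check its pose, then re-measure the amber tab and rack.

```bash
python3 - <<'E'
from m import *
t=lambda x,y:(155+x/3.2-.35,160+y/3.2-.35)
p,e=fit([[55,30,18],[55,-30,18],[-55,-30,18],[-55,30,18]],[t(292,392),t(340,352),t(410,440),t(362,478)],[430,175,.42]); print('pad',p,p[2].round(3),e.ravel())
s=lambda x,y:(210+(x-480)/3.2-.35,220+y/6-.4)
P=[s(645,212),s(718,262),s(604,368),s(552,320)]
for a in P: print('side',onz('side',a,18))
# stand refit from foot+bar in this picture
# amber mask in both new images
for n in('top','side'):
    i=cv2.imread(f'pics/{n}3.png'); h=cv2.cvtColor(i,cv2.COLOR_BGR2HSV); D=np.load(n+'3.npy')
    m=cv2.inRange(h,(8,150,90),(20,255,255)); k,l,st,ce=cv2.connectedComponentsWithStats(m)
    for j in range(1,k):
        if st[j,4]>8: print(n,st[j],ce[j],dep(n,ce[j],D))
    m=cv2.inRange(h,(105,150,90),(125,255,255)) 
E
```

```text
pad [433.8 176.8   0.4] 0.428 [-0.9 -0.4 -0.  -0.4  0.9  0.   0.   0.9]
side [489.1 237.9  18. ]
side [519.2 156.5  18. ]
side [396.  109.9  18. ]
side [378.  174.3  18. ]
top [163 153   7   8  41] [165.7 156.4] [884.7 364.8 113.2]
top [420 189   7   7  26] [422.8 192.5] [ 591.  -360.7   64.1]
top [387 206  11   9  54] [392.3 210.1] [ 561.9 -255.4   60.1]
top [357 212   4   3  10] [358.2 212.9] [ 576.  -151.2   72.6]
top [361 235   9   7  50] [365.  237.7] [ 494.6 -148.1   78.8]
side [358 187   5   5  25] [360. 189.] [888.9 356.4 105. ]
side [385 215   2  15  19] [385.4 222.1] [893.  220.5  37.3]
side [396 222   3   8  10] [397.6 225.6] [941.  222.9  15. ]
side [368 282  10  14 125] [372.2 288.8] [ 585.3 -165.9   67.9]
side [334 289   7  17  90] [337.3 297.5] [ 495.1 -162.6   69.4]
side [388 299   9  17 124] [391.8 306.5] [ 565.2 -269.5   78. ]
side [386 314   5  16  37] [387.  321.4] [ 568.4 -249.6   30.5]
side [429 321   8  17 101] [432.7 328.8] [ 589.1 -375.1   71.4]
```

```bash
python3 -m handwheel '[[0.003,-0.029,0,0,0,-0.15,1],[0.006,-0.058,0,0,0,-0.3,1],[0.01,-0.087,0,0,0,-0.45,0.5],[0.013,-0.116,0,0,0,-0.6,0],[0.016,-0.145,0,0,0,-0.75,-0.3],[0.02,-0.174,0,0,0,-0.9,-0.3],[0.023,-0.205,0,0,0,-1.05,-0.3],[0.026,-0.231,0,0,0,-1.19,-0.3],[0.026,-0.231,0,0,0,-1.19,-0.3],[0.026,-0.231,0,0,0,-1.19,-0.3]]'; python3 go.py 568.5 -262 110 3.19
```

```text
clock: 11.9
position: [568.8, -258.9, 205.2]
ee_rot: [0.723, -0.69, -0.0, 0.0]
contact_force: [-0.1, -0.4, 0.5]
gripper_width: 30.2
grasp_force: 0.0
shift [0.0031 0.0004 0.0952] turn [ 0.     0.    -0.002] pos [ 568.8 -258.9  205.2] toolz [-0.  0. -1.] tooly [-0.999 -0.047  0.   ] w 30.18908503846236 clk 11.9 F [-0.1 -0.4  0.5] j [-0.17  0.4  -0.03 -0.   -1.14  0.22]
```

```bash
python3 - <<'E'
from m import *
g,a,b=[onz('top',c1(*q),88) for q in((308,52),(349,151),(386,250))]
print(g,a,b,np.arctan2(*(g-b)[1::-1]),np.linalg.norm(g-b))
print(onz('side',c3(434,182),88),onz('side',c3(286,237),88))
E
python3 -m handwheel '[[0.002,0,0.04,0,0,0,-0.3],[0.002,0,0.08,0,0,0,-0.3],[0.002,0,0.095,0,0,0,-0.3],[0.002,0,0.095,0,0,0,-0.3]]'
```

```text
[ 634.8 -254.9   88. ] [ 567.9 -260.1   88. ] [ 502.8 -262.8   88. ] 0.05990756723913221 132.25081715157748
[ 571.2 -261.    88. ] [ 505.  -266.7   88. ]
clock: 12.4
position: [568.8, -261.7, 109.9]
ee_rot: [0.724, -0.69, -0.001, 0.0]
contact_force: [0.7, -0.3, 0.4]
gripper_width: 29.7
grasp_force: 0.0
```

```bash
python3 -m handwheel '[[0,-0.001,0.02,0,0,-0.015,-0.3],[0,-0.001,0.04,0,0,-0.015,-0.3],[0,-0.001,0.05,0,0,-0.015,-0.3],[0,-0.001,0.052,0,0,-0.015,-0.3],[0,-0.001,0.052,0,0,-0.015,-0.3]]'; python3 -m handwheel '[[0,0,0,0,0,0,-0.6],[0,0,0,0,0,0,-1],[0,0,0,0,0,0,-1],[0,0,0,0,0,0,-1],[0,0,0,0,0,0,-1]]'
```

```text
clock: 13.02
position: [570.7, -262.6, 59.2]
ee_rot: [0.728, -0.685, 0.001, -0.0]
contact_force: [-0.7, 0.5, 0.2]
gripper_width: 29.9
grasp_force: 0.0
clock: 13.65
position: [570.6, -262.6, 59.0]
ee_rot: [0.728, -0.685, 0.001, -0.0]
contact_force: [0.1, 0.3, 4.8]
gripper_width: 8.0
grasp_force: 59.7
```

```bash
python3 -m handwheel '[[0,0,-0.006,0,0,0,-1],[0,0,-0.015,0,0,0,-1],[0,0,-0.03,0,0,0,-1],[0,0,-0.045,0,0,0,-1],[0,0,-0.07,0,0,0,-1],[0,0,-0.1,0,0,0,-1],[0,0,-0.13,0,0,0,-1],[0,0,-0.16,0,0,0,-1],[0,0,-0.16,0,0,0,-1]]'; python3 - <<'E'
from m import *
for n in('top','side'):
    i,d=get_image(n); cv2.imwrite(f'pics/{n}4.png',i); np.save(f'{n}4.npy',d)
i=cv2.imread('pics/side4.png');h=cv2.cvtColor(i,cv2.COLOR_BGR2HSV);D=np.load('side4.npy')
m=cv2.inRange(h,(8,120,70),(20,255,255)); k,l,st,ce=cv2.connectedComponentsWithStats(m)
for j in range(1,k):
    if st[j,4]>8: print(st[j],ce[j],dep('side',ce[j],D))
p=read_state()['position']; print(p,px('side',[p,p-[0,0,24]]))
E
python3 go.py 490 50 230 3.56
```

```text
clock: 14.78
position: [571.3, -262.9, 222.2]
ee_rot: [0.728, -0.685, 0.003, -0.002]
contact_force: [0.2, 0.5, -1.1]
gripper_width: 8.0
grasp_force: 59.0
[358 186   5   7  29] [359.9 189. ] [886.3 352.9 106.4]
[346 196  12  19 102] [350.3 206.3] [882.  403.   33.9]
[384 228   3   6  10] [385.2 230.6] [888.7 214.2  12.7]
[396 230   4  16  46] [397.8 237.8] [ 572.2 -272.5  234.9]
[387 245  12  21 183] [392.8 255. ] [ 568.5 -262.6  193.9]
[368 282  10  14 131] [372.4 288.7] [ 587.1 -163.9   66.9]
[334 289   7  17  93] [337.4 297.3] [ 494.8 -163.5   70.5]
[532 310   4   3  10] [533.5 311. ] [ 888.8 -363.8   18.4]
[429 320   9  18 116] [433.  328.7] [ 590.4 -374.4   70.8]
[ 569.5 -262.2  218.3] [[393.4 243.9]
 [393.1 254.7]]
shift [-0.3164  0.0604 -0.0115] turn [-0.     0.001 -0.358] pos [ 569.5 -262.2  218.3] toolz [ 0.     0.001 -1.   ] tooly [-0.998 -0.061 -0.   ] w 8.055174897391712 clk 14.875 F [ 0.1  0.1 -0.6] j [-0.17  0.4  -0.01 -0.   -1.17  0.24]
```

```bash
python3 -m handwheel '[[-0.02,0.004,0,0,0,-0.03,-1],[-0.055,0.011,-0.002,0,0,-0.08,-1],[-0.095,0.018,-0.004,0,0,-0.13,-1],[-0.135,0.025,-0.006,0,0,-0.18,-1],[-0.175,0.033,-0.008,0,0,-0.23,-1],[-0.215,0.041,-0.01,0,0,-0.28,-1],[-0.255,0.049,-0.011,0,0,-0.32,-1],[-0.29,0.055,-0.011,0,0,-0.35,-1],[-0.316,0.06,-0.011,0,0,-0.37,-1],[-0.316,0.06,-0.011,0,0,-0.37,-1]]'; cat > fin.py <<'E'
import sys
from h import *
b=float(sys.argv[1]); yaw=.427; c,s=np.cos(yaw),np.sin(yaw); k=np.radians(40)
V=np.array([588.4,243.3,141]); x=np.array([c,s,0])
z=np.sin(k)*x+np.array([0,0,-np.cos(k)]); y=-np.cos(k)*x+np.array([0,0,-np.sin(k)])
T=R.from_matrix(np.c_[np.cross(y,z),y,z]); tcp=V-(25.5+b)*z
S=read_state(); R0=R.from_quat(S['ee_rot'])
print('tcp',tcp.round(1),'shift',(R0.inv().apply(tcp-S['position'])/1000).round(4),'turn',(R0.inv()*T).as_rotvec().round(3),'pos',S['position'].round(1),'pane err',(S['position']+25.5*R0.as_matrix()[:,2]-V).round(1),'w',S['gripper_width'].round(1),'j',S['joints'].round(2),S['clock'],S['contact_force'].round(1))
E
python3 fin.py 100
```

```text
clock: 16.12
position: [489.3, 50.9, 228.4]
ee_rot: [0.843, -0.538, -0.001, 0.001]
contact_force: [0.4, 0.8, 0.2]
gripper_width: 7.5
grasp_force: 58.9Traceback (most recent call last):
  File "fin.py", line 8, in <module>
    print('tcp',tcp.round(1),'shift',(R0.inv().apply(tcp-S['position'])/1000).round(4),'turn',(R0.inv()*T).as_rotvec().round(3),'pos',S['position'].round(1),'pane err',(S['position']+25.5*R0.as_matrix()[:,2]-V).round(1),'w',S['gripper_width'].round(1),'j',S['joints'].round(2),S['clock'],S['contact_force'].round(1))
                                                                                                                                                                                                                                ^^^^^^^^^^^^^^^^^^^^^^^^
AttributeError: 'float' object has no attribute 'round'
```

```bash
sed -i "s/S\['gripper_width'\].round(1)/S['gripper_width']/" fin.py; python3 fin.py 100
```

```text
tcp [515.  209.9 237.1] shift [-0.1334 -0.0902 -0.0089] turn [0.7   0.003 0.008] pos [489.3  50.9 228.4] pane err [ -99.1 -192.4   61.9] w 7.467848865951606 j [ 0.43  0.16 -0.31 -0.   -1.1   0.  ] 16.125 [0.4 0.8 0.2]
```

```bash
python3 -m handwheel '[[-0.015,-0.01,-0.001,0.08,0,0,-1],[-0.033,-0.022,-0.003,0.17,0,0,-1],[-0.05,-0.034,-0.004,0.26,0,0,-1],[-0.067,-0.045,-0.005,0.35,0,0,-1],[-0.083,-0.056,-0.006,0.44,0,0,-1],[-0.1,-0.068,-0.007,0.53,0,0,-1],[-0.117,-0.079,-0.008,0.62,0,0,-1],[-0.133,-0.09,-0.009,0.7,0,0.008,-1],[-0.133,-0.09,-0.009,0.7,0,0.008,-1],[-0.133,-0.09,-0.009,0.7,0,0.008,-1]]';  python3 fin.py 0
```

```text
clock: 17.38
position: [517.3, 204.0, 264.0]
ee_rot: [0.795, -0.514, 0.171, -0.273]
contact_force: [0.4, -0.2, -0.5]
gripper_width: 7.9
grasp_force: 59.1
tcp [573.5 236.5 160.5] shift [-0.0055  0.0121  0.1214] turn [ 0.041  0.006 -0.005] pos [517.3 204.  264. ] pane err [-57.  -32.7 102.8] w 7.882824421942341 j [ 0.63 -0.03 -0.84  0.84 -0.16 -1.  ] 17.375 [ 0.4 -0.2 -0.5]
```

Joint 5 sits at its range end here. The roll about the line of sight is free, so I'll roll the tool about it by 0.4 rad to get clear.

```bash
sed -i "s/^T=.*/rho=float(sys.argv[2]); T=R.from_matrix(np.c_[np.cross(y,z),y,z])*R.from_euler('y',rho); z=T.as_matrix()[:,2]; tcp=V-(25.5+b)*z/" fin.py; python3 fin.py 90 0.4; python3 fin.py 0 0.4
```

```text
tcp [507.5 255.9 222.5] shift [-0.051   0.0157  0.0409] turn [0.042 0.406 0.003] pos [517.3 204.  264. ] pane err [-57.  -32.7 102.8] w 7.882824421942341 j [ 0.63 -0.03 -0.84  0.84 -0.16 -1.  ] 17.375 [ 0.4 -0.2 -0.5]
tcp [570.5 246.1 159. ] shift [-0.0154  0.0121  0.1235] turn [0.042 0.406 0.003] pos [517.3 204.  264. ] pane err [-57.  -32.7 102.8] w 7.882824421942341 j [ 0.63 -0.03 -0.84  0.84 -0.16 -1.  ] 17.375 [ 0.4 -0.2 -0.5]
```

```bash
python3 -m handwheel '[[-0.01,0,0,0,0.1,0,-1],[-0.02,0,0,0,0.2,0,-1],[-0.035,0,0,0,0.3,0,-1],[-0.05,0,0,0,0.4,0,-1],[-0.05,0,0,0,0.4,0,-1],[-0.05,0,0,0,0.4,0,-1]]'; python3 fin.py 50 0.4
```

```text
clock: 18.12
position: [496.7, 250.1, 264.5]
ee_rot: [0.746, -0.557, 0.325, -0.166]
contact_force: [0.6, -0.1, -1.4]
gripper_width: 8.1
grasp_force: 59.1
tcp [535.5 251.5 194.3] shift [-0.0159  0.0143  0.0773] turn [0.04  0.008 0.012] pos [496.7 250.1 264.5] pane err [-74.6   3.9 104.8] w 8.094884123504881 j [ 0.87  0.05 -0.86  1.28 -0.66 -1.66] 18.125 [ 0.6 -0.1 -1.4]
```

Joint 5 is well clear of its limit now. Going on to 50 mm short of the view point.

```bash
python3 -m handwheel '[[-0.003,0.003,0.012,0.01,0,0,-1],[-0.006,0.006,0.025,0.02,0,0,-1],[-0.009,0.009,0.04,0.03,0.004,0.006,-1],[-0.012,0.012,0.055,0.04,0.008,0.012,-1],[-0.016,0.014,0.068,0.04,0.008,0.012,-1],[-0.016,0.014,0.077,0.04,0.008,0.012,-1],[-0.016,0.014,0.077,0.04,0.008,0.012,-1]]'; python3 fin.py 0 0.4
```

```text
clock: 19.0
position: [536.3, 249.9, 195.0]
ee_rot: [0.737, -0.557, 0.339, -0.18]
contact_force: [-0.6, -0.1, -0.8]
gripper_width: 7.5
grasp_force: 59.1
tcp [570.5 246.1 159. ] shift [-0.002   0.0005  0.0498] turn [ 0.001 -0.003 -0.002] pos [536.3 249.9 195. ] pane err [-34.2   3.8  36. ] w 7.535432583876441 j [ 0.61  0.19 -0.92  1.86 -0.54 -2.06] 19.0 [-0.6 -0.1 -0.8]
```

```bash
python3 -m handwheel '[[0,0,0.006,0,0,0,-1],[0,0,0.014,0,0,0,-1],[-0.001,0,0.022,0,0,0,-1],[-0.002,0,0.03,0,0,0,-1],[-0.002,0,0.038,0,0,0,-1],[-0.002,0,0.045,0,0,0,-1],[-0.002,0,0.05,0,0,0,-1],[-0.002,0,0.05,0,0,0,-1]]'; python3 fin.py 0 0.4;python3 - <<'E'
from m import *
for n in('top','side'):
    i,d=get_image(n); cv2.imwrite(f'pics/{n}5.png',i); np.save(f'{n}5.npy',d)
s=read_state(); P=s['position']+25.5*R.from_quat(s['ee_rot']).as_matrix()[:,2]
c,sn=np.cos(.427),np.sin(.427); L=[685.5-30*c,287.4-30*sn,205]
for n in('top','side'): print(n,'pane,lens px',px(n,[P,L]).round(1))
t=cv2.imread('pics/top5.png')[170:270,165:265]; q=cv2.imread('pics/side5.png')[130:230,250:350]
cv2.imwrite('pics/c6.png',np.hstack([cv2.resize(t,(400,400),interpolation=2),cv2.resize(q,(400,400),interpolation=2)]))
E
```

```text
clock: 20.0
position: [570.3, 250.6, 162.2]
ee_rot: [0.737, -0.557, 0.339, -0.178]
contact_force: [-1.0, -0.4, -0.8]
gripper_width: 8.0
grasp_force: 59.1
tcp [570.5 246.1 159. ] shift [0.0033 0.0033 0.003 ] turn [ 0.004 -0.004 -0.   ] pos [570.3 250.6 162.2] pane err [-0.3  4.3  3.2] w 7.975486795562197 j [ 0.5   0.28 -0.88  2.05 -0.52 -2.18] 20.0 [-1.  -0.4 -0.8]
top pane,lens px [[223.8 235. ]
 [205.6 207.5]]
side pane,lens px [[289.8 204.4]
 [307.  176.8]]
```

View pics/c6.png

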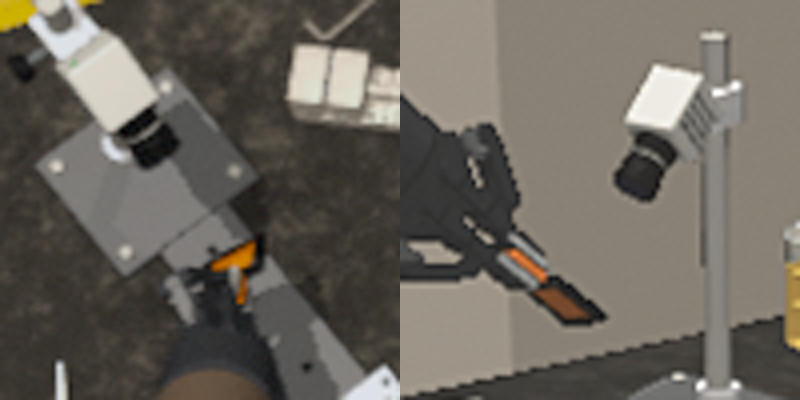

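The crop shows the pane at (572,303), in line with the lens at (637,187), which agrees with the projections to a few mm. Joint 4 is at its range end, so I'll roll a little further to clear it and null the 5 mm residual.

```bash
sed -i 's/588.4,243.3,141/586.7,244.8,141/' fin.py; python3 -m handwheel '[[-0.001,0.0,-0.002,0,0.05,0,-1],[-0.002,0,-0.002,0,0.1,0,-1],[-0.003,0,-0.002,0,0.15,0,-1],[-0.004,0,-0.002,0,0.2,0,-1],[-0.004,0,-0.002,0,0.2,0,-1],[-0.004,0,-0.002,0,0.2,0,-1]]'; python3 fin.py 0 0.6
```

```text
clock: 20.85
position: [567.9, 254.5, 162.7]
ee_rot: [0.7, -0.572, 0.411, -0.122]
contact_force: [-0.3, -0.2, -0.9]
gripper_width: 8.0
grasp_force: 59.1
tcp [568.4 252.3 157.1] shift [-0.0005  0.0039  0.0045] turn [ 0.003 -0.004  0.   ] pos [567.9 254.5 162.7] pane err [-0.5  2.1  5.6] w 7.965530095535141 j [ 0.73  0.36 -0.86  1.7  -0.78 -2.08] 20.85 [-0.3 -0.2 -0.9]
```

```bash
python3 -m handwheel '[[0,0.002,0.002,0,0,0,-1],[0,0.004,0.0045,0,0,0,-1],[0,0.004,0.0045,0,0,0,-1],[0,0.004,0.0045,0,0,0,-1],[0,0.004,0.0045,0,0,0,-1]]'; python3 fin.py 0 0.6; python3 - <<'E'
from m import *
i,D=get_image('side'); h=cv2.cvtColor(i,cv2.COLOR_BGR2HSV)
m=cv2.inRange(h,(8,120,50),(20,255,255)); k,l,st,ce=cv2.connectedComponentsWithStats(m)
for j in range(1,k):
    if st[j,4]>15 and abs(ce[j,0]-293)<40: print(st[j],ce[j])
print(px('side',[586.7,244.8,141]))
t,_=get_image('top'); a=cv2.imread('pics/top4.png'); g=cv2.absdiff(t,a).max(2)
# did pad / rack area change since before?
print((g[230:310,240:300]>40).sum(),(g[175:250,370:415]>40).sum())
E
```

```text
clock: 21.48
position: [568.6, 251.9, 157.3]
ee_rot: [0.7, -0.572, 0.411, -0.122]
contact_force: [0.9, 0.2, -0.4]
gripper_width: 8.2
grasp_force: 59.1
tcp [568.4 252.3 157.1] shift [-0.0004  0.0001 -0.0002] turn [ 0.004 -0.004  0.   ] pos [568.6 251.9 157.3] pane err [ 0.1 -0.6  0.1] w 8.196300971429178 j [ 0.71  0.36 -0.86  1.73 -0.78 -2.1 ] 21.475 [ 0.9  0.2 -0.4]
[275 194  11   8  34] [280.1 197.4]
[284 203  13   9  54] [290.  207.1]
[[290.  205.9]]
492 1366
```

```bash
python3 -c "from bench import *; print(job_done())"
```

```text
the job is handed in; nothing more can be done
None
```

The job is handed in with no verdict shown: the pad is home between the guides and let go, and the amber filter is held still and square at the view point, within about 5 mm by my measurements.

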